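Park the wide spring vise open

ROBOT

A 7-joint arm with a two-finger parallel gripper is mounted at the origin on the work surface. World frame = base frame: x ahead of the robot, y to its left, z up, the work surface at z = 0. Lengths are in m, angles in degrees, forces in N, time in s.
With the tool pointing down it reaches from about 0.425 to 0.875 m from the base axis. Payload 4.7 kg.
Tool frame: the origin (TCP) lies at the very end of the fingers, on their centre line; the grasp point (between the pads) lies 19 mm behind it; z points along the fingers, y is the line along which they close (so a half turn about z gives the same grasp; the last joint's range is limited). The gripper opens to 87 mm and grips with 3 to 60 N. Pads are 19 mm wide; open, the fingers measure 117 mm over their backs; the gripper's body (75 mm by 190 mm) begins 51 mm behind the grasp point.
Start: joints at [-64.681, 18.392, -4.016, 83.108, 1.295, 78.541, -3.26], TCP at [0.27, 0.591, 0.192] pointing down, gripper open.
Joint ranges: [-163.93, 163.93], [-17.29, 119.83], [-79.2, 71.16], [3.27, 140.29], [-89.18, 269.18], [5.43, 117.66], [-154.24, 154.24]. Speed limits (degrees/s): [147.25, 147.25, 180, 180, 180, 180, 180].

INTERFACE

Orientations are given as [roll, pitch, yaw] about the fixed x, y, z axes, in that order (R = Rz(yaw) Ry(pitch) Rx(roll)).
In Python, from cell import get_obs, read_camera, sign_off, silhouettes gives the robot as it stands.
- The arm moves only by the tool play_rows, never from a script. Its argument "steps" is a list that holds one entry, the list of rows, each a list of 7 numbers: the shift along the tool's x, y, z in m, then the turn, a rotation vector about the tool's x, y, z in rad, then the finger opening in m, from 0 to 0.087. A call has 1 to 12 rows; each row shifts and turns the commanded pose from where the row before left it, along the tool's axes as they then stand; what a row does not reach is not made up. A row lasts 1/10 s, in which the tool goes at most 50 mm and 8.59 degrees, less where a joint would pass 70% of its speed; a pose out of reach is approached as far as the arm can. A call is refused whole if a number of a shift passes 0.05 or a number of a turn 0.15, either way. A call with a gripper value outside its range is refused whole. The fingers move at their own pace and stop on an object; "force" is the grip in N (left out, the last holds). Time passes only in rows, so rows that do not move let the fingers close. It gives the time, the measured TCP pose, the force, the opening and the grip force at its end, in the units of the state.
- get_obs(): the state, without advancing time (a new reading comes with each control period).
- read_camera(name): name is "scene" or "top"; returns a dict with "frame" (400x640x3 uint8, red, green, blue), "intrinsics" (3x3 intrinsics, pixels), "k1" (the pictures are not rectified: a ray, as slopes to the right and down, at radius r is drawn at 1 + k1 r^2 times it, then the intrinsics apply), "view" (4x4, takes a point from world to camera coordinates). Camera axes: x right, y up, looking along -z (the intrinsics and any distortion apply to the point x, -y, -z); pixel columns grow to the right and rows downward; lengths in m; the calibration is good to about 2 mm. A picture is of the moment at which its call begins. There is no depth.
- sign_off(): hands the job in; it is judged then, once.
Trained networks look in the newest picture that a camera, given by its name, has taken for a name from the list of things; names that differ only in an ending like _2 or _b are one class to them, and where a whole thing is asked for, a point or a joint stands for the part that bears it (a point fixed in the world has none). Each returns a list of dicts, best first, with "p" (0 to 1); they miss things now and then, are a little off and sometimes report something else, mostly with a low value. They report only what shows in the picture. A call takes as long as a camera call.
- silhouettes(camera, name): "pixels" (400x640 bool, what is visible of it) and "extent" ([left, top, right, bottom] in pixels, round what is visible of it).
The state is a dict: "time_s": time; "qpos": joint angles; "joint_velocities": joint speeds; "effort": joint torques, N m; "tool_pos": TCP position; "tool_rot": TCP orientation; "force": force on the tool from outside, world axes, zero at the start; "wrist_torque": the same for the moment, N m; "grip_width": finger opening in m; "grasp_force": force on a finger pad.
Only numpy, scipy, OpenCV 4.12 (cv2) and the standard library are available. Lean on these libraries where they do the work, as an engineer would, in place of code of your own. Each camera call takes 0.05 s, during which the arm holds its last target. There are 200 camera calls.

TASK

Two small spring vises for drilling wood are screwed to the workshop bench. Open the one with the wide jaw: draw its round knob back along the slot, away from the fixed wooden fence, then move it sideways into the side notch and let go so that it stays parked there and the jaw stands open. Leave the narrow-jawed vise closed.

Things in the scene. Friction and masses are not known exactly. Their poses are not given: they have to be found in the camera images.
- wide_knob_mid (a point): Centre of wide vise's black knob (28 mm across, 40 mm tall, does not turn), 82 mm above the bench; its 12 mm stem stands in a slot in a plate, top at 56 mm. Vise's axes: +x along the slot to the fence, roughly away from the robot (yaw within 0.3 rad), +y from slot to notch, z up. Jaw and fence 130 mm wide, at most 62 mm high (narrow vise: 50 mm wide, otherwise equal, its knob over 200 mm away).
- wide_jaw (a joint): Wide vise's jaw and knob drawn back to -x, in m: 0 closed, 0.07 slot's end. Spring pulls to 0: 4 N at 0, 9.6 N at 0.07. From above the slot is a hook (J): straight back 70 mm; a cross channel to +y, passable when drawn 52 to 70 mm (aim 61); then the notch, beside the slot behind a 7 mm tongue, runs back to +x. Once there and let go, the spring seats the stem at 0.040.
- wide_knob (a joint): How far the wide vise's knob stands sideways to +y from the middle of the slot, in m: limits -0.003 to 0.036; -0.003 at rest in the slot, 0.022 to 0.036 in the notch (aim 0.029). A weak spring (under 2 N) pulls it back towards the slot.
- narrow_jaw (a joint): How far the narrow vise's jaw is drawn back, in m: 0 closed. Leave it closed.

How it is judged:
By the outcome, as a careful person would: the job done as asked, in the order asked, and still so for the second after the job is handed in, with the robot touching nothing.
It also fails if it takes over 29 s, if anything falls off the work surface, if the arm or the gripper's body presses on something with over 40 N, if the wrist force passes 120 N, or if a joint passes its speed limit or range.

## Working session

There is one attempt and no reset: what is moved stays moved. The work goes in short steps, Python scripts to look and compute and a tool call to move; the robot and the scene stay as the last step left them, time stands still between calls to the robot, and variables do not carry over. Pictures are saved under pics/ and viewed, at most 10 in all, crops included, and the job is handed in when it is done.

Besides the shell and the picture viewer there is one more tool, called after "Request:" as name(argument=value, ...), one argument or row to a line, values as JSON. play_rows: Moves the arm, as the interface text tells. Its arguments: {"type":"object","properties":{"steps":{"type":"array","items":{"type":"array","items":{"type":"array","items":{"type":"number"}}}},"force":{"type":"number"}},"required":["steps"]}

```bash
mkdir -p pics; cat > h.py <<'E'
import numpy as np, cv2
from cell import *
def ray(c,u,v):
    K=np.array(c["intrinsics"]);V=np.array(c["view"])
    d=np.array([(u-K[0,2])/K[0,0],(v-K[1,2])/K[1,1]]);s=d.copy()
    for _ in range(20): s=d/(1+c["k1"]*(s@s))
    R=V[:3,:3];o=-R.T@V[:3,3];r=R.T@np.array([s[0],-s[1],-1]);return o,r/np.linalg.norm(r)
def atz(c,u,v,z):
    o,r=ray(c,u,v);return o+r*(z-o[2])/r[2]
def tri(a,b):
    A=[];B=[]
    for o,r in (a,b):
        P=np.eye(3)-np.outer(r,r);A.append(P);B.append(P@o)
    x=np.linalg.solve(sum(A),sum(B));return x,[np.linalg.norm(p@x-q) for p,q in zip(A,B)]
def proj(c,p):
    K=np.array(c["intrinsics"]);q=(np.array(c["view"])@np.r_[p,1])[:3];s=np.array([q[0],-q[1]])/-q[2]
    s=s*(1+c["k1"]*(s@s));return K[0,0]*s[0]+K[0,2],K[1,1]*s[1]+K[1,2]
E
python3 - <<'E'
from h import *
for n in("scene","top"):
    c=read_camera(n);cv2.imwrite(f"pics/{n}0.png",c["frame"][:,:,::-1])
    print(n,-np.array(c["view"])[:3,:3].T@np.array(c["view"])[:3,3])
    for t in("wide_knob_mid","wide_jaw","wide_knob","narrow_jaw"):
        for d in silhouettes(n,t)[:3]:
            v,u=np.nonzero(d["pixels"]);print(t,round(d["p"],2),d["extent"],u.mean().round(1),v.mean().round(1),len(u))
print(get_obs())
E
```

```text
scene [0.91835779 0.39609304 0.75568292]
wide_jaw 0.98 [309.6, 251.7, 391.6, 361.0] 352.9 309.5 2223
wide_jaw 0.68 [203.4, 141.4, 270.8, 213.9] 233.0 182.5 988
wide_knob 0.77 [375.8, 251.2, 392.1, 273.7] 382.2 261.5 309
narrow_jaw 0.69 [204.3, 144.4, 269.2, 215.8] 233.0 182.9 1057
top [0.51573903 0.00840017 0.8262237 ]
wide_knob_mid 0.85 [181.1, 202.0, 199.5, 222.7] 190.4 211.7 291
wide_jaw 0.92 [139.8, 137.0, 226.6, 220.7] 186.2 161.0 2223
wide_knob 0.7 [181.9, 203.6, 200.9, 219.4] 190.3 211.5 258
narrow_jaw 0.69 [373.2, 132.0, 414.1, 218.8] 396.6 168.6 1248
{'time_s': 0.5, 'qpos': array([-64.68066447,  18.39555738,  -4.01654499,  83.10929774,
         1.2958091 ,  78.54079677,  -3.2590594 ]), 'joint_velocities': array([-0.08373519,  0.07336518, -0.06023848, -0.03069355,  0.04198248,
       -0.12246981,  0.02975908]), 'effort': array([-3.88125432e-05, -4.90605354e+01, -4.02478594e-01, -3.12461543e+01,
       -6.36046892e-02,  3.46824084e-02,  3.51911967e-05]), 'tool_pos': array([0.26970004, 0.59141245, 0.19173005]), 'tool_rot': array([-1.79999531e+02,  3.41566381e-03,  1.55491023e+02]), 'force': array([0.38194647, 0.44506536, 0.22274095]), 'wrist_torque': array([-0.03587384, -0.06506821,  0.02602709]), 'grasp_force': 0.0, 'grip_width': 0.08674661858274954}
```

View pics/scene0.png

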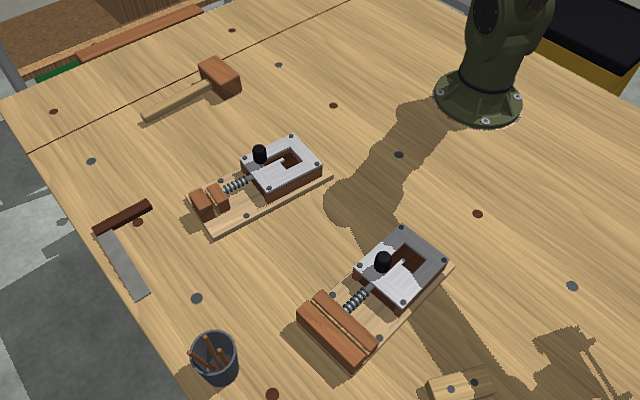

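View pics/top0.png

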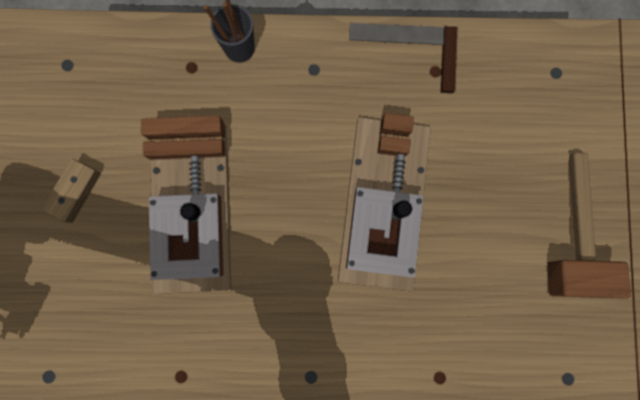

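The scene view shows the wide vise in front, with its knob at (382,261). In the top view its knob is at (190,211) and the fence at (182,127). The notch lies to the left (+y) of the slot, and the narrow vise's knob is at (402,209). Next I measure the knob and the yaw.

```bash
python3 - <<'E'
from h import *
s=read_camera("scene");ks=silhouettes("scene","wide_knob")
t=read_camera("top");kt=silhouettes("top","wide_knob_mid")
f=lambda l:np.array(np.nonzero(l[0]["pixels"]))[::-1].mean(1)
a,b=f(ks),f(kt);x,e=tri(ray(s,*a),ray(t,*b));print("knob",a,b,x,e,proj(s,x),proj(t,x))
# dark-pixel check
for n,c,(u,v) in(("s",s,a),("t",t,b)):
    u,v=int(u),int(v);m=c["frame"][v-22:v+22,u-22:u+22].max(2)<45
    k,l,st,ce=cv2.connectedComponentsWithStats(m.astype(np.uint8));i=1+np.argmax(st[1:,4]);print(n,st[i],ce[i]+[u-22,v-22])
w=t["frame"][110:300,130:245,::-1];cv2.imwrite("pics/t1.png",cv2.resize(w,None,fx=3,fy=3,interpolation=cv2.INTER_CUBIC))
w=s["frame"][210:380,285:465,::-1];cv2.imwrite("pics/s1.png",cv2.resize(w,None,fx=3.5,fy=3.5,interpolation=cv2.INTER_CUBIC))
E
```

```text
knob [382.47432024 261.75528701] [189.97133758 211.5955414 ] [0.57420537 0.19359806 0.08457749] [np.float64(0.0002803603491097323), np.float64(0.0002803603491096885)] (np.float64(382.6411130681486), np.float64(261.7596523795329)) (np.float64(190.1109886539909), np.float64(211.47845823133702))
s [ 14   6  30  28 324] [383.37037037 261.44444444]
t [ 14  14  20  30 362] [190.93093923 215.49447514]
```

View pics/t1.png

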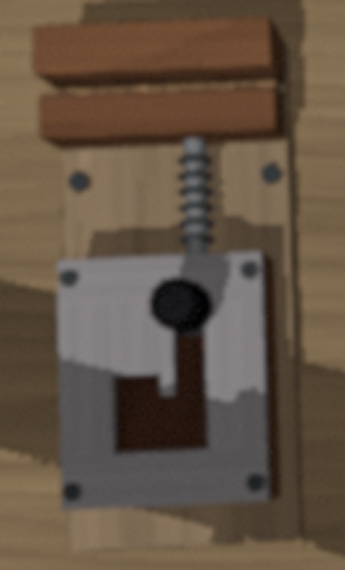

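View pics/s1.png

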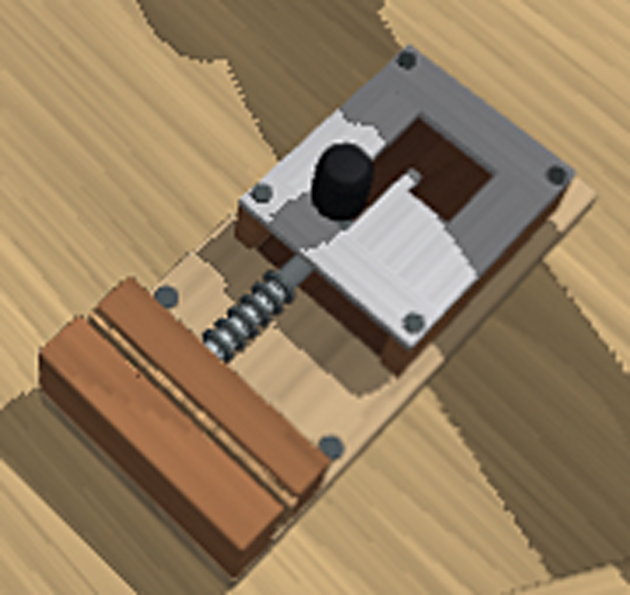

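The crops show the plate's four screws in the top view at about (153,202), (213,200), (154,274) and (215,271). The slot is on the right and the notch on the left of the tongue, as described. I'll get the yaw from the screws.

```bash
python3 - <<'E'
from h import *
t=read_camera("top");s=read_camera("scene")
P=[(69,277),(250,269),(72,491),(255,482)]
S=[(414,322),(262,193),(556,176),(406,60)]
T=[]
for p,q in zip(P,S):
    x,e=tri(ray(t,p[0]/3+130-.33,p[1]/3+110-.33),ray(s,q[0]/3.5+285-.36,q[1]/3.5+210-.36));T.append(x);print(x.round(4),round(e[0],4))
W=[atz(t,p[0]/3+129.67,p[1]/3+109.67,.057) for p in P]
for A in(T,W):
    a,b,c,d=A
    for v in(a-c,b-d):print("x-dir",np.degrees(np.arctan2(v[1],v[0])))
    for v in(a-b,c-d):print("y-dir",np.degrees(np.arctan2(v[1],v[0]))-90)
g=lambda u,v,z:atz(t,u/3+129.67,v/3+109.67,z)
print("slot edges",[g(u,v,.056).round(4) for u,v in((176,340),(205,340),(205,448),(116,451),(114,377),(158,377),(176,395),(206,447))])
for u in [((36,81),(273,70)),((38,96),(276,90))]:
    v=g(*u[0],.06)-g(*u[1],.06);print("fence",np.degrees(np.arctan2(v[1],v[0]))-90)
E
```

```text
[0.591  0.2607 0.0598] 0.0
[0.5964 0.1635 0.0594] 0.0001
[0.4762 0.2547 0.0586] 0.0002
[0.4818 0.1571 0.0596] 0.0004
x-dir 3.002076365832403
x-dir 3.154009327368957
y-dir 3.1787423763384908
y-dir 3.258287763174721
x-dir 3.0945136995811997
x-dir 2.9648246127233175
y-dir 3.171074121535298
y-dir 3.184644400243883
slot edges [array([0.5576, 0.203 , 0.056 ]), array([0.5577, 0.1873, 0.056 ]), array([0.4994, 0.1855, 0.056 ]), array([0.4974, 0.2331, 0.056 ]), array([0.5372, 0.2357, 0.056 ]), array([0.5374, 0.212 , 0.056 ]), array([0.5278, 0.202 , 0.056 ]), array([0.4999, 0.185 , 0.056 ])]
fence 3.5573792203640977
fence 2.2893677594636017
```

Yaw is about 3.1° and the knob is at (0.574, 0.1935, 0.083), matching the stated height. The slot end at x≈0.499 fits a 70 mm travel. I'll close the fingers along the slot at tool yaw 93.1°, which gives tool x = vise +y, tool y = vise +x and tool z down. I'll turn first.

Request:
play_rows(
  steps=[
    [[0,0,0,0,0,0.136,0.087],[0,0,0,0,0,0.136,0.087],[0,0,0,0,0,0.136,0.087],[0,0,0,0,0,0.136,0.087],[0,0,0,0,0,0.136,0.087],[0,0,0,0,0,0.136,0.087],[0,0,0,0,0,0.136,0.087],[0,0,0,0,0,0.137,0.087],[0,0,0,0,0,0,0.087]],
  ],
)

```text
time_s: 1.7
tool_pos: [0.2697, 0.5915, 0.1918]
tool_rot: [180.0, -0.0, 93.1]
force: [-1.0, -0.3, -0.3]
grip_width: 0.0866
grasp_force: 0.0
```

Request:
play_rows(
  steps=[
    [[-0.0376,0.0256,0,0,0,0,0.087],[-0.0376,0.0256,0,0,0,0,0.087],[-0.0376,0.0256,0,0,0,0,0.087],[-0.0376,0.0256,0,0,0,0,0.087],[-0.0376,0.0256,0,0,0,0,0.087],[-0.0376,0.0256,0,0,0,0,0.087],[-0.0376,0.0256,0,0,0,0,0.087],[-0.0376,0.0256,0,0,0,0,0.087],[-0.0376,0.0256,0,0,0,0,0.087],[-0.0376,0.0256,0,0,0,0,0.087],[-0.0376,0.0256,0,0,0,0,0.087],[0,0,0,0,0,0,0.087]],
  ],
)

```text
time_s: 2.9
tool_pos: [0.5773, 0.1847, 0.1921]
tool_rot: [179.8, 0.3, 92.6]
force: [-0.9, -0.5, 0.1]
grip_width: 0.0867
grasp_force: 0.0
```

Request:
play_rows(
  steps=[
    [[0,0,0.02,0,0,0,0.087],[0,0,0.02,0,0,0,0.087],[0,0,0,0,0,0,0.087],[0,0,0,0,0,0,0.087]],
  ],
)

```text
time_s: 3.3
tool_pos: [0.5729, 0.194, 0.1519]
tool_rot: [-180.0, 0.0, 93.2]
force: [0.3, 0.6, 0.5]
grip_width: 0.0872
grasp_force: 0.0
```

```bash
python3 - <<'E'
from h import *
o=get_obs();print(o["tool_pos"],o["tool_rot"],o["force"])
s=read_camera("scene");ks=silhouettes("scene","wide_knob")
for d in ks[:1]:
    v,u=np.nonzero(d["pixels"]);print(d["p"],d["extent"],u.mean(),v.mean())
cv2.imwrite("pics/s2.png",s["frame"][100:400,200:600,::-1])
E
```

```text
[0.57292336 0.19403189 0.15193112] [-1.79975341e+02  2.66021881e-03  9.32203929e+01] [0.31551031 0.57706479 0.50543864]
```

View pics/s2.png

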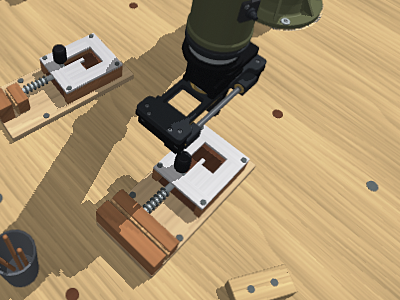

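The gripper is over the wide vise, with the knob at about (182,162) in the crop just below the fingers. The pose agrees, so I'll descend straight.

Request:
play_rows(
  steps=[
    [[0,0.001,0.015,0,0,0,0.087],[0,0,0.015,0,0,0,0.087],[0,0,0.015,0,0,0,0.087],[0,0,0.015,0,0,0,0.087],[0,0,0.013,0,0,0,0.087],[0,0,0.01,0,0,0,0.087],[0,0,0,0,0,0,0.087],[0,0,0,0,0,0,0.087]],
  ],
)

```text
time_s: 4.2
tool_pos: [0.5744, 0.1936, 0.0688]
tool_rot: [180.0, 0.0, 93.1]
force: [0.0, 0.3, -0.1]
grip_width: 0.0867
grasp_force: 0.0
```

Request:
play_rows(
  force=40,
  steps=[
    [[0,0,0,0,0,0,0.045],[0,0,0,0,0,0,0.03],[0,0,0,0,0,0,0.015],[0,0,0,0,0,0,0.015],[0,0,0,0,0,0,0.015],[0,0,0,0,0,0,0.015],[0,0,0,0,0,0,0.015]],
  ],
)

```text
time_s: 4.9
tool_pos: [0.5742, 0.1937, 0.0688]
tool_rot: [180.0, -0.0, 93.1]
force: [-0.8, 0.3, 0.9]
grip_width: 0.0387
grasp_force: 0.0
```

Request:
play_rows(
  steps=[
    [[0,0,0,0,0,0,0.015],[0,0,0,0,0,0,0.015],[0,0,0,0,0,0,0.015],[0,0,0,0,0,0,0.015],[0,0,0,0,0,0,0.015]],
  ],
)

```text
time_s: 5.4
tool_pos: [0.5751, 0.1943, 0.0712]
tool_rot: [179.9, -0.1, 93.1]
force: [-3.4, -0.3, 11.3]
grip_width: 0.0159
grasp_force: 5.4
```

Width is 16 mm, less than the 28 mm knob, and there is an upward force. That is not a proper grasp. I'll look before moving.

```bash
python3 - <<'E'
from h import *
o=get_obs();print(o["tool_pos"],o["tool_rot"],o["force"],o["wrist_torque"],o["grip_width"],o["grasp_force"])
s=read_camera("scene");t=read_camera("top")
p=o["tool_pos"];print("tcp px",proj(s,p),proj(t,p))
a=cv2.resize(s["frame"][190:350,290:450],None,fx=2.5,fy=2.5);b=cv2.resize(t["frame"][110:270,110:270],None,fx=2.5,fy=2.5)
cv2.imwrite("pics/c3.png",np.hstack([a,b])[:,:,::-1])
E
```

```text
[0.57511269 0.19428569 0.07118952] [ 1.79887226e+02 -9.06121133e-02  9.30969002e+01] [-3.35940184 -0.34229537 11.28827192] [-0.16640132  0.78269311  0.01870209] 0.015897978770734844 5.419158801378217
tcp px (np.float64(381.5197616073484), np.float64(266.1838853252078)) (np.float64(191.77656774355353), np.float64(211.58698267006295))
```

View pics/c3.png

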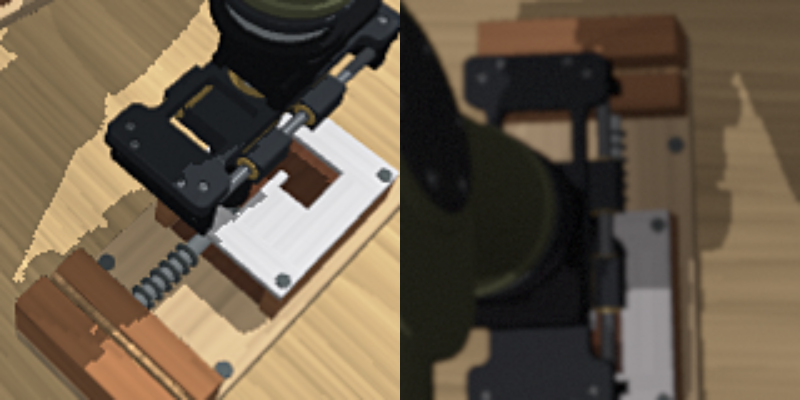

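```bash
python3 - <<'E'
from h import *
s=read_camera("scene")
for n in("wide_knob","wide_jaw"):
  for d in silhouettes("scene",n)[:2]:
    v,u=np.nonzero(d["pixels"]);print(n,d["p"],d["extent"],u.mean(),v.mean())
t=read_camera("top")
g=lambda x:np.uint8(255*(x/255.)**.45)
a=cv2.resize(g(s["frame"][225:295,335:405]),None,fx=5.7,fy=5.7,interpolation=cv2.INTER_CUBIC)
b=cv2.resize(g(t["frame"][175:245,160:230]),None,fx=5.7,fy=5.7,interpolation=cv2.INTER_CUBIC)
cv2.imwrite("pics/c4.png",np.hstack([a,b])[:,:,::-1])
E
```

```text
wide_knob 0.46 [379.9, 267.2, 388.2, 274.0] 384.5272727272727 268.3272727272727
wide_jaw 0.72 [308.8, 260.9, 389.7, 360.2] 349.31437435367116 315.68562564632884
wide_jaw 0.32 [204.8, 142.6, 270.1, 214.5] 233.4552380952381 182.82095238095238
```

View pics/c4.png

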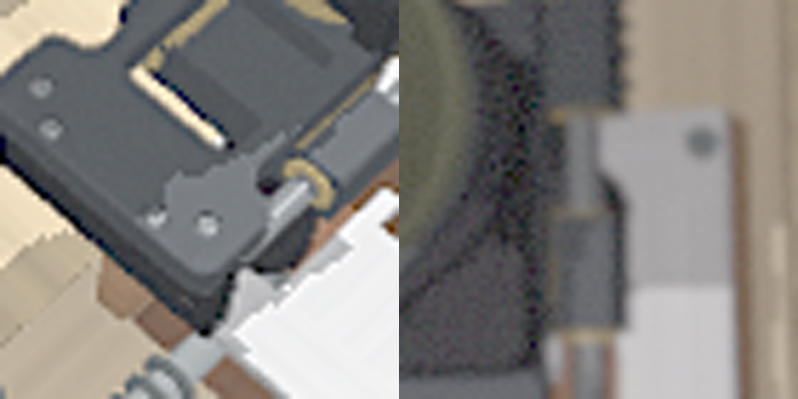

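The images show the knob's lower edge still in place at about (386,268), with the gripper centred as expected. I'll hold for two rows to see whether the state has settled.

Request:
play_rows(
  steps=[
    [[0,0,0,0,0,0,0.015],[0,0,0,0,0,0,0.015]],
  ],
)

```text
time_s: 5.9
tool_pos: [0.575, 0.1943, 0.0713]
tool_rot: [179.9, -0.1, 93.1]
force: [-3.0, -0.8, 11.0]
grip_width: 0.015
grasp_force: 5.4
```

```bash
python3 - <<'E'
from h import *
o=get_obs();print({k:np.round(o[k],3) for k in("qpos","force","wrist_torque","grip_width","grasp_force","effort")})
s=read_camera("scene");ex=np.array([.9985,.054,0]);ey=np.array([-.054,.9985,0]);p=o["tool_pos"]
for x,y,z in((.095,.0375,.07),(-.095,.0375,.07),(.095,-.0375,.07),(.0375,.095,.07),(-.0375,.095,.07),(.0375,-.095,.07),(.014,0,0.),(-.014,0,0)):
    print(x,y,z,np.round(proj(s,p+ex*x+ey*y+[0,0,z]),0))
E
```

```text
{'qpos': array([-38.7  ,  18.525,  21.044,  98.642,  -7.358,  64.052, -12.338]), 'force': array([-2.989, -0.761, 11.031]), 'wrist_torque': array([-0.2  ,  0.807,  0.073]), 'grip_width': np.float64(0.015), 'grasp_force': np.float64(5.436), 'effort': array([ 2.9900e-01, -3.8346e+01,  3.6250e+00, -2.5460e+01,  4.3000e-02,
       -1.2270e+00, -1.0000e-03])}
0.095 0.0375 0.07 [365. 299.]
-0.095 0.0375 0.07 [442. 224.]
0.095 -0.0375 0.07 [329. 266.]
0.0375 0.095 0.07 [420. 299.]
-0.0375 0.095 0.07 [450. 268.]
0.0375 -0.095 0.07 [328. 223.]
0.014 0 0.0 [376. 271.]
-0.014 0 0 [387. 261.]
```

```bash
python3 - <<'E'
from h import *
s=read_camera("scene");p=np.array([.5729,.194,.1519]);ex=np.array([.9985,.054,0]);ey=np.array([-.054,.9985,0])
im=cv2.resize(cv2.imread("pics/s2.png")[60:190,100:260],None,fx=5,fy=5,interpolation=cv2.INTER_CUBIC)
im=np.uint8(255*(im/255.)**.6)
for dz,c in((0,(0,0,255)),(.033,(0,255,0)),(.07,(255,0,0))):
  for x in(-.0435,-.0585,.0435,.0585):
    u,v=proj(s,p+ex*x+[0,0,dz]);print(dz,x,u,v);cv2.circle(im,(int((u-300)*5),int((v-160)*5)),4,c,-1)
cv2.imwrite("pics/c5.png",im[:600])
E
```

```text
0 -0.0435 406.36240531540136 224.45598374223283
0 -0.0585 412.0951806292819 219.17286467293317
0 0.0435 370.9354279761184 257.04344779572284
0 0.0585 364.42861078810597 263.0174230534663
0.033 -0.0435 410.0740821762962 212.58667136186875
0.033 -0.0585 415.9809399473017 207.21759152175233
0.033 0.0435 373.472185026274 245.79785294951662
0.033 0.0585 366.731262682293 251.90341793822944
0.07 -0.0435 414.57095682570764 198.17882772176938
0.07 -0.0585 420.68454595619573 192.71774608387597
0.07 0.0435 376.5622751313373 232.07625491231153
0.07 0.0585 369.53894183174947 238.32968834359167
```

View pics/c5.png

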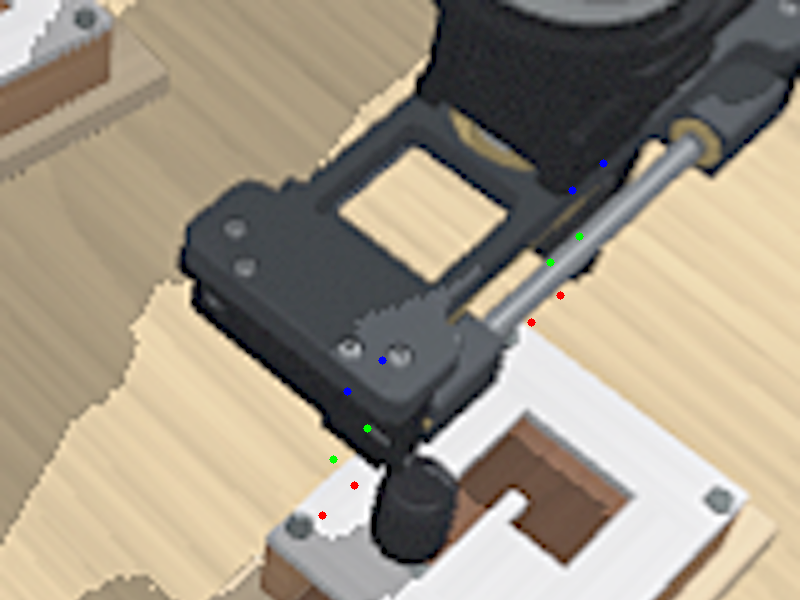

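Overlay: the red dots, where the reported fingertips should be, fall on the bare plate. The gripper's visible lower end sits near the green dots, about 33 mm higher. This agrees with the closed tips standing on the knob's 102 mm top at a reported 71 mm (5.4 N per finger, 11 N upward). So the real tips are about 31 mm above the reported TCP. I'll lift, open, and check this against the pictures before going lower.

Request:
play_rows(
  steps=[
    [[0,0,-0.015,0,0,0,0.015],[0,0,-0.015,0,0,0,0.087],[0,0,0,0,0,0,0.087],[0,0,0,0,0,0,0.087],[0,0,0,0,0,0,0.087],[0,0,0,0,0,0,0.087],[0,0,0,0,0,0,0.087],[0,0,0,0,0,0,0.087],[0,0,0,0,0,0,0.087],[0,0,0,0,0,0,0.087],[0,0,0,0,0,0,0.087],[0,0,0,0,0,0,0.087]],
  ],
)

```text
time_s: 7.2
tool_pos: [0.5742, 0.1937, 0.0988]
tool_rot: [180.0, -0.0, 93.1]
force: [1.0, 0.1, 1.2]
grip_width: 0.086
grasp_force: 0.0
```

```bash
python3 - <<'E'
from h import *
o=get_obs();p=o["tool_pos"];print(p,o["force"],o["grip_width"])
s=read_camera("scene");t=read_camera("top");ex=np.array([.9985,.054,0]);ey=np.array([-.054,.9985,0])
g=lambda x:np.uint8(255*(x/255.)**.5)
a=cv2.resize(g(s["frame"][190:310,300:430]),None,fx=3,fy=3,interpolation=cv2.INTER_CUBIC)
b=cv2.resize(g(t["frame"][140:260,110:240]),None,fx=3,fy=3,interpolation=cv2.INTER_CUBIC)
for c,im,u0,v0 in((s,a,300,190),(t,b,110,140)):
  for dz,col in((0,(255,0,0)),(.031,(0,255,0))):
    for x in(-.0435,.0435):
     for y in(-.0095,.0095):
      u,v=proj(c,p+ex*x+ey*y+[0,0,dz]);cv2.circle(im,(int((u-u0)*3),int((v-v0)*3)),3,col,-1)
cv2.imwrite("pics/c6.png",np.hstack([a,b])[:,:,::-1])
E
```

```text
[0.57423753 0.19370266 0.09880831] [0.9926363  0.12061354 1.16146492] 0.08604628226027071
```

View pics/c6.png

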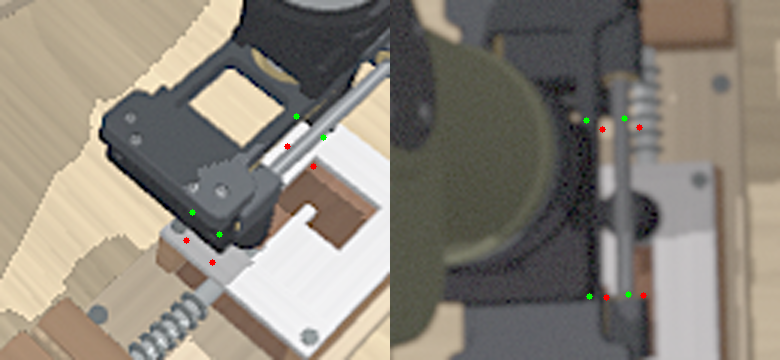

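In the left crop the body's front lower corners are at about scene px (335,238) and (375,273). In the right crop the knob shows at (632,215) to the right of the body. I'll fit the body offset from these numbers.

```bash
python3 - <<'E'
from h import *
from scipy.optimize import least_squares
s=read_camera("scene");t=read_camera("top");p=np.array([.5742,.1937,.0988]);ex=np.array([.9985,.054,0]);ey=np.array([-.054,.9985,0])
for X in(.08,.095):
  f=lambda q:np.r_[np.array(proj(s,p+ex*X+ey*(q[0]-.0375)+[0,0,q[1]]))-[335,238],np.array(proj(s,p+ex*X+ey*(q[0]+.0375)+[0,0,q[1]]))-[375,273]]
  r=least_squares(f,[0,.07]);q=r.x;print(X,q,r.fun.round(1))
for Z in(.07,.10,.13):
  print(Z,[np.round(proj(t,p+ex*x+ey*y+[0,0,Z])) for x in(.095,-.095) for y in(-.0375,.0375)])
# top dark extents by row
g=t["frame"].max(2)
for v in(125,135,145,155,170,180,190,200,210,220,230,240,250,260,270):
    d=np.nonzero(g[v,100:260]<75)[0]+100
    print(v,[(int(a[0]),int(a[-1])) for a in np.split(d,np.nonzero(np.diff(d)>2)[0]+1) if len(a)>3])
E
```

```text
0.08 [-0.00414946  0.09859006] [ 0.7  1.  -0.5 -1.1]
0.095 [0.00576593 0.12856521] [-0.6  0.1  0.5 -0.1]
0.07 [array([200., 139.]), array([147., 141.]), array([204., 274.]), array([149., 277.])]
0.1 [array([195., 133.]), array([139., 136.]), array([199., 275.]), array([141., 278.])]
0.13 [array([190., 128.]), array([131., 130.]), array([193., 276.]), array([133., 279.])]
125 [(100, 111), (181, 184), (220, 224)]
135 [(100, 115), (128, 225)]
145 [(100, 119), (128, 194), (220, 225)]
155 [(100, 226)]
170 [(100, 189), (218, 222)]
180 [(100, 179), (185, 189)]
190 [(100, 180), (184, 200)]
200 [(100, 179), (185, 190), (210, 221)]
210 [(100, 200), (218, 221)]
220 [(100, 180), (186, 196)]
230 [(100, 180), (186, 196)]
240 [(100, 197), (219, 222)]
250 [(100, 121), (134, 197)]
260 [(100, 109), (129, 194), (220, 223)]
270 [(100, 109), (129, 192)]
```

Both views agree: the gripper sits about 30–35 mm higher than the text implies, and sideways it is within about 5 mm. I'll go lower in two stages and watch the force.

Request:
play_rows(
  steps=[
    [[0,0,0.012,0,0,0,0.087],[0,0,0.012,0,0,0,0.087],[0,0,0.012,0,0,0,0.087],[0,0,0.008,0,0,0,0.087],[0,0,0.004,0,0,0,0.087],[0,0,0,0,0,0,0.087]],
  ],
)

```text
time_s: 8.0
tool_pos: [0.5737, 0.1935, 0.0498]
tool_rot: [-179.9, 0.0, 93.1]
force: [0.5, -0.6, 0.4]
grip_width: 0.0877
grasp_force: 0.0
```

Request:
play_rows(
  steps=[
    [[0,0,0.004,0,0,0,0.087],[0,0,0.004,0,0,0,0.087],[0,0,0,0,0,0,0.087]],
  ],
)

```text
time_s: 8.3
tool_pos: [0.5739, 0.1936, 0.0424]
tool_rot: [-180.0, 0.0, 93.1]
force: [0.0, -0.6, -0.2]
grip_width: 0.0871
grasp_force: 0.0
```

Reported z is 0.042, below the plate top, with no contact, so the offset is confirmed. Closing.

Request:
play_rows(
  force=40,
  steps=[
    [[0,0,0,0,0,0,0.02],[0,0,0,0,0,0,0.02],[0,0,0,0,0,0,0.02],[0,0,0,0,0,0,0.02],[0,0,0,0,0,0,0.02],[0,0,0,0,0,0,0.02],[0,0,0,0,0,0,0.02],[0,0,0,0,0,0,0.02],[0,0,0,0,0,0,0.02],[0,0,0,0,0,0,0.02],[0,0,0,0,0,0,0.02]],
  ],
)

```text
time_s: 9.4
tool_pos: [0.5741, 0.1937, 0.0428]
tool_rot: [-180.0, -0.0, 93.1]
force: [-0.8, 0.4, 0.3]
grip_width: 0.0269
grasp_force: 40.0
```

Good grasp: 27 mm opening at 40 N. Now I draw it back 61 mm.

Request:
play_rows(
  steps=[
    [[0.001,-0.004,0,0,0,0,0.02],[0.001,-0.006,0,0,0,0,0.02],[0.0005,-0.006,0,0,0,0,0.02],[0,-0.006,0,0,0,0,0.02],[0,-0.006,0,0,0,0,0.02],[0,-0.006,0,0,0,0,0.02],[0,-0.006,0,0,0,0,0.02],[0,-0.006,0,0,0,0,0.02],[0,-0.006,0,0,0,0,0.02],[0,-0.005,0,0,0,0,0.02],[0,-0.004,0,0,0,0,0.02],[0,0,0,0,0,0,0.02]],
  ],
)

```text
time_s: 10.6
tool_pos: [0.5152, 0.1925, 0.0429]
tool_rot: [179.7, -0.0, 93.1]
force: [9.3, -0.0, -7.4]
grip_width: 0.0269
grasp_force: 40.0
```

Request:
play_rows(
  steps=[
    [[0,0,0,0,0,0,0.02],[0,0,0,0,0,0,0.02]],
  ],
)

```text
time_s: 10.8
tool_pos: [0.5157, 0.1924, 0.0429]
tool_rot: [179.7, 0.0, 93.1]
force: [8.9, 0.9, -7.9]
grip_width: 0.0265
grasp_force: 40.0
```

About 58.5 mm drawn, with 9 N as the spring predicts. A bit further back, then sideways 30 mm.

Request:
play_rows(
  steps=[
    [[0,-0.0025,0,0,0,0,0.02],[0.003,0,0,0,0,0,0.02],[0.003,0,0,0,0,0,0.02],[0.003,0,0,0,0,0,0.02],[0.003,0,0,0,0,0,0.02],[0.003,0,0,0,0,0,0.02],[0.003,0,0,0,0,0,0.02],[0.004,0,0,0,0,0,0.02],[0.004,0,0,0,0,0,0.02],[0.004,0,0,0,0,0,0.02],[0,0,0,0,0,0,0.02],[0,0,0,0,0,0,0.02]],
  ],
)

```text
time_s: 12.0
tool_pos: [0.5119, 0.2216, 0.0428]
tool_rot: [179.7, 0.1, 93.0]
force: [8.8, -2.1, -6.1]
grip_width: 0.0271
grasp_force: 40.0
```

Drawn 60.6 mm and sideways about 28 mm, with only the weak spring resisting. Next I let it forward into the notch.

Request:
play_rows(
  steps=[
    [[0,0.004,0,0,0,0,0.02],[0,0.004,0,0,0,0,0.02],[0,0.004,0,0,0,0,0.02],[0,0.004,0,0,0,0,0.02],[0,0.003,0,0,0,0,0.02],[0,0,0,0,0,0,0.02],[0,0,0,0,0,0,0.02]],
  ],
)

```text
time_s: 12.7
tool_pos: [0.5305, 0.2225, 0.0428]
tool_rot: [179.7, 0.1, 93.0]
force: [7.6, -1.7, -4.9]
grip_width: 0.0269
grasp_force: 40.0
```

Request:
play_rows(
  steps=[
    [[0,0.0005,0,0,0,0,0.04],[0,0,0,0,0,0,0.05],[0,0,0,0,0,0,0.065],[0,0,0,0,0,0,0.08],[0,0,0,0,0,0,0.08],[0,0,0,0,0,0,0.08],[0,0,0,0,0,0,0.08],[0,0,0,0,0,0,0.08],[0,0,0,0,0,0,0.08]],
  ],
)

```text
time_s: 13.6
tool_pos: [0.5285, 0.2238, 0.0428]
tool_rot: [180.0, -0.0, 93.1]
force: [-1.3, 0.9, 0.4]
grip_width: 0.0791
grasp_force: 0.0
```

Request:
play_rows(
  steps=[
    [[0,0,-0.006,0,0,0,0.08],[0,0,-0.012,0,0,0,0.08],[0,0,-0.02,0,0,0,0.08],[0,0,-0.025,0,0,0,0.08],[0,0,-0.025,0,0,0,0.08],[0,0,-0.025,0,0,0,0.08],[0,0,-0.02,0,0,0,0.08],[0,0,-0.01,0,0,0,0.08],[0,0,0,0,0,0,0.08]],
  ],
)

```text
time_s: 14.5
tool_pos: [0.5296, 0.2242, 0.188]
tool_rot: [179.8, -0.1, 93.1]
force: [0.8, 0.1, 0.3]
grip_width: 0.0799
grasp_force: 0.0
```

Request:
play_rows(
  steps=[
    [[0.035,-0.008,0,0,0,0,0.08],[0.035,-0.008,0,0,0,0,0.08],[0.035,-0.008,0,0,0,0,0.08],[0.035,-0.008,0,0,0,0,0.08],[0.035,-0.008,0,0,0,0,0.08],[0.035,-0.008,0,0,0,0,0.08],[0.02,0,0,0,0,0,0.08],[0,0,0,0,0,0,0.08],[0,0,0,0,0,0,0.08]],
  ],
)

```text
time_s: 15.4
tool_pos: [0.4679, 0.4499, 0.1843]
tool_rot: [-179.9, 0.1, 93.1]
force: [0.3, -0.3, -0.6]
grip_width: 0.08
grasp_force: 0.0
```

```bash
python3 - <<'E'
from h import *
o=get_obs();print(o["time_s"],o["tool_pos"],o["force"],o["grip_width"])
s=read_camera("scene");t=read_camera("top");P={}
for n in("scene","top"):
  for k in("wide_knob","wide_knob_mid","narrow_jaw"):
    for d in silhouettes(n,k)[:1]:
      v,u=np.nonzero(d["pixels"]);P[n,k]=(u.mean(),v.mean());print(n,k,round(d["p"],2),d["extent"],P[n,k])
b=P.get(("top","wide_knob_mid"))or P.get(("top","wide_knob"))
if b: 
  x=atz(t,*b,.0846);d=x-[.5742,.1936,.0846];print("knob",x,"back",-(d@[.9985,.054,0]),"side",d@[-.054,.9985,0]-.003)
cv2.imwrite("pics/end.png",np.hstack([cv2.resize(s["frame"][130:370,190:470],None,fx=1.6,fy=1.6)[:380,:400],cv2.resize(t["frame"][100:300,120:300],None,fx=1.9,fy=1.9)[:380]])[:,:,::-1])
E
```

```text
15.4 [0.46789594 0.44987669 0.18430853] [ 0.27520291 -0.33964268 -0.64201344] 0.07998772230156236
scene wide_knob 0.53 [404.9, 248.2, 420.1, 269.3] (np.float64(411.46204620462044), np.float64(258.3102310231023))
scene wide_knob_mid 0.87 [404.1, 246.4, 423.1, 269.8] (np.float64(411.44827586206895), np.float64(258.57586206896553))
scene narrow_jaw 0.87 [205.5, 141.6, 267.0, 214.9] (np.float64(233.88465396188565), np.float64(181.89869608826478))
top wide_knob 0.69 [158.1, 226.2, 183.4, 245.7] (np.float64(170.88181818181818), np.float64(237.83939393939394))
top wide_knob_mid 0.9 [159.9, 227.4, 178.8, 249.6] (np.float64(170.53012048192772), np.float64(237.47590361445782))
top narrow_jaw 0.82 [373.7, 134.0, 413.6, 219.0] (np.float64(396.9823232323232), np.float64(169.44360269360268))
knob [0.53312105 0.22265789 0.0846    ] back 0.03944820722557248 side 0.028232569728309453
```

View pics/end.png

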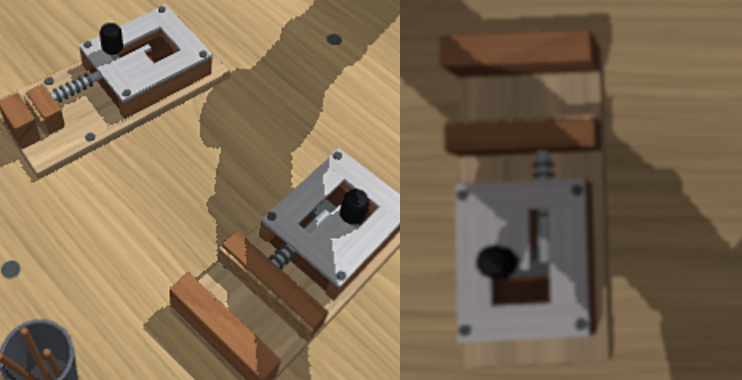

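The wide jaw stands open, with its knob parked in the notch at (497,262) in the right crop: 39 mm back and 28 mm sideways. The narrow vise is still closed and the arm is clear, so I'm handing in.

```bash
python3 -c "
from cell import *
print(sign_off())"
```

```text
the job is handed in; nothing more can be done
None
```

The wide vise is open, with its knob parked in the side notch (about 39 mm back, 28 mm sideways); the narrow vise is still closed, the arm is clear, and the job was handed in at about 15.5 s, after a first grasp that closed on top of the knob and had to be redone lower.

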